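Return a printing block through the spring flap

TASK

Lay the long printing block flat in the open mouth of the return lane, then push it, without ever forcing it, along the lane and through the sprung flap until it is felt to press home against the end stop - firmly, but gently enough that the clamped stop does not slip. Take the hand out so that the flap springs shut behind the block and the block stays there, and leave the look-alike shorter block where it lies.

Things in the scene. Friction and masses are not known exactly. Their poses are not given: they have to be found in the camera images.
- block: the long printing block: wood with a metal face on top, 90 mm long, 44 mm wide, 24 mm high, 0.15 to 0.31 kg, lying face up on the table. Origin at the centre of its underside, x along its length (either end may lead), z up. It slides on wood against steel with a drag of about 1 to 3 N.
- lane: return lane: fixed bare metal base plate, 4 mm thick, 415 by 100 mm, with grey walls 4 mm thick up to 34 mm above the table; open from above all along. Origin under the plate, in the middle of the gateway; x = the way the block is pushed, y to its left, z up. The plate runs from x = -170 to +245 mm. The flap closes the lane at x = 0.
- mouth (a point): middle of the open apron on the plate's top, at lane x = -108 mm. From lane x = -170 to -50 mm there are no walls (room for fingers beside the block). From x = -50 to -24 the walls funnel in from 90 mm to 50 mm apart (inner faces at y = -25 and +25 mm), which is the lane's width up to the flap.
- bay (a point): point on the plate's top at lane x = 120 mm, y = 0, inside the lane past the flap. From x = 0 to 62 mm the +y wall stands back (inner face y = +41 mm) to let the flap fold open; it narrows again till x = 80, then the lane is 50 mm wide up to x = 200. The -y wall is straight throughout. Home, the block's trailing end is 62 to 86 mm past the gate.
- flap (a joint): angle of the sprung one-way flap: upright dark metal leaf 53 mm long, 4 thick, 27 high, hinged on a vertical pin at lane x = 0, y = +31 mm. 0 = shut across the lane; opens only inwards (to lane +x), up to 1.65 rad. Its free edge needs about 1 N to start opening, 3.5 N fully open. It leans on whatever stands in the gateway and springs shut once nothing is within 57 mm past the gate.
- flap_tip (a point): middle of the flap's free edge (lane x = 0, y = -23 mm, 20 mm above the table when shut).
- stop: end stop: dark steel clamp block, 24 (along lane) by 44 by 32 mm high, at the lane's closed end; origin at the middle of the lower edge of its face towards the gate, lane x = 190 mm, 4 mm above the table; axes as the lane's. Only friction holds it: it slips along the lane when pressed with over about 14 N, and must keep its place.
- screw_root (a point): where a screw leaves the stop's face, 17 mm above the table. It ends in a 20 mm round rubber pad that the block meets, 14 to 38 mm before this point towards the gate, set differently each time and not measured: find it by feel. At home press the block on the pad with some 4 to 12 N for half a second, beyond its sliding drag, then ease the hand back before lifting it out.
- short_block: look-alike printing block, same wood and metal face but only 58 mm long (44 wide, 24 high); origin at the centre of its underside, x along its length. Leave it alone.
Not all that is in view belongs to the job. Leave any orange or pink look-alike of the block alone.

How it is judged:
On the way, in this order (a step that is already met when the one before it is completed fails the run):
1. the long block lies flat and lengthwise on the lane's plate, wholly in front of the shut flap (x of block in the frame of lane between -0.19 and -0.04 m and y of block in the frame of lane between -0.03 and 0.03 m and z of block in the frame of lane below 0.01 m and angle between block's own z axis and vertical below 0.15 rad and angle between the x axis of block and the x axis of lane, either way round below 0.35 rad and value of joint flap below 0.1 rad), for 0.2 s.
2. the block stands flat in the gateway and holds the flap open (x of block in the frame of lane between -0.035 and 0.06 m and y of block in the frame of lane between -0.02 and 0.02 m and z of block in the frame of lane below 0.01 m and angle between block's own z axis and vertical below 0.15 rad and angle between the x axis of block and the x axis of lane, either way round below 0.25 rad and value of joint flap above 0.7 rad), for 0.1 s.
3. the block is past the flap, flat, and presses on the end stop with more than 3 N (x of block in the frame of lane above 0.098 m and y of block in the frame of lane between -0.02 and 0.02 m and z of block in the frame of lane below 0.01 m and angle between block's own z axis and vertical below 0.15 rad and angle between the x axis of block and the x axis of lane, either way round below 0.25 rad and contact force between block and stop above 3 N), for 0.15 s.
At the end, for the whole second after the job is handed in: the long block lies flat (within 0.15 rad) and lengthwise (within 0.25 rad) in the lane beyond the flap, its centre 102 to 142 mm past the gate and within 20 mm of the lane's middle line, at rest; the flap is shut (under 0.08 rad); the end stop is within 5 mm of where it was (x of block in the frame of lane between 0.102 and 0.142 m and y of block in the frame of lane between -0.02 and 0.02 m and z of block in the frame of lane below 0.01 m and angle between block's own z axis and vertical below 0.15 rad and angle between the x axis of block and the x axis of lane, either way round below 0.25 rad and value of joint flap below 0.08 rad and linear speed of block below 0.02 m/s and distance of stop from where it was at the start of the episode below 0.005 m); the robot touches nothing.
It fails at once if the end stop's clamp slips by more than 5 mm (distance of stop from where it was at the start of the episode above 0.005 m).
It fails at once if the block, once between the walls, is forced against the lane with more than 35 N (x of block in the frame of lane above -0.03 m and contact force between block and lane above 35 N).
It fails at once if the short block is moved more than 30 mm (distance of short_block from where it was at the start of the episode above 0.03 m).
It also fails if it takes over 72 s, if anything falls off the work surface, if the arm or the gripper's body presses on something with over 40 N, if the wrist force passes 120 N, or if a joint passes its speed limit or range.

ROBOT

A 6-joint arm with a two-finger parallel gripper is mounted at the origin on the work surface. World frame = base frame: x ahead of the robot, y to its left, z up, the work surface at z = 0. Lengths are in m, angles in rad, forces in N, time in s.
With the tool pointing down it reaches from about 0.375 to 0.925 m from the base axis. Payload 5.7 kg.
Tool frame: the origin (TCP) lies midway between the tips of the shut fingers; the grasp point (between the pads) lies 19 mm behind it; z points along the fingers, x is the direction in which the jaws open and shut, and the axes are right-handed (so a half turn about z gives the same grasp; the last joint's range is limited). The gripper opens to 88 mm and grips with 3 to 60 N. Pads are 20 mm wide; open, the fingers measure 115 mm over their backs; the gripper's body (75 mm by 178 mm) begins 61 mm behind the grasp point.
Start: joints at [-1.236, 0.359, 1.51, -0, 1.272, -0.115], TCP at [0.261, -0.54, 0.223] pointing down, gripper open.
Joint ranges: [-2.97, 2.97], [-1.01, 2.36], [0.21, 2.38], [-0.96, 4.11], [0.2, 2.71], [-2.98, 2.98]. Speed limits (rad/s): [2.39, 2.39, 3.14, 3.14, 3.14, 3.14].

INTERFACE

Orientations are given as a unit quaternion [x, y, z, w].
In Python, from bench import move_ptp, servo_line, goto_joints, move_gripper, sleep, inverse_kinematics, capture, PlanningError, close_job, spot_in, silhouettes, current_clock, current_joint_pos, current_qvel, current_joint_torque, current_position, current_orientation, current_force, current_torque, current_finger_gap gives the robot as it stands. Calls block until the motion is done:
- move_ptp(position, orientation): joint-space move of the TCP to a pose.
- servo_line(position, orientation=None, rate=0.15, contact_N=None): straight line of the TCP; orientation=None keeps the orientation; rate is the mean speed in m/s. With contact_N (N) it stops when the force on the tool has changed by that much, and returns True; else False.
- goto_joints(angles): joint-space move.
- move_gripper(opening): finger opening in m; the grip force is fixed at half the most; returns when the fingers have stopped.
- sleep(seconds).
- inverse_kinematics(position, orientation): joint angles nearest the present ones, or None.
- capture(name): name is "side" or "top" or "wrist"; returns a dict with "image" (420x560x3 uint8, blue, green, red), "range_z" (420x560 float32, m along the optical axis (not along the pixel's ray), 0 where there is no reading), "intrinsics" (3x3 intrinsics, pixels), "R" (3x3) and "t" (3): a world point X has camera coordinates R X + t. Camera axes: x right, y down, z forward; pixel columns grow to the right and rows downward; lengths in m; the calibration is good to about 2 mm. A picture is of the moment at which its call begins.
A pose or a line that the arm cannot do raises PlanningError and nothing moves.
- close_job(): hands the job in, once; it reports no verdict.
Trained networks look in the newest picture that a camera, given by its name, has taken for a name from the list of things; names that differ only in an ending like _2 or _b are one class to them, and where a whole thing is asked for, a point or a joint stands for the part that bears it (a point fixed in the world has none). Each returns a list of dicts, best first, with "conf" (0 to 1); they miss things now and then, are a little off and sometimes report something else, mostly with a low value. They report only what shows in the picture. A call takes as long as a camera call. They do not tell look-alikes from the thing itself.
- spot_in(camera, query): "xy" ([column, row] in pixels, amid what is visible of it).
- silhouettes(camera, query): "region" (420x560 bool, what is visible of it) and "xy" ([column, row] in pixels, amid what is visible of it).
Readings, each from a call of its own:
- current_clock(): time.
- current_joint_pos(): joint angles.
- current_qvel(): joint speeds.
- current_joint_torque(): joint torques, N m.
- current_position(): TCP position.
- current_orientation(): TCP orientation.
- current_force(): force on the tool from outside, world axes, zero at the start.
- current_torque(): the same for the moment, N m.
- current_finger_gap(): finger opening in m.
Only numpy, scipy, OpenCV 4.12 (cv2) and the standard library are available. Lean on these libraries where they do the work, as an engineer would, in place of code of your own. Each camera call takes 0.05 s, during which the arm holds its last target.

## Working session

There is one attempt and no reset: what is moved stays moved. The work goes in short steps, each a Python script; the robot and the scene stay as the last script left them, time stands still between calls to the robot, and variables do not carry over. Pictures are saved under pics/ and viewed, and the job is handed in when it is done.

```bash
ls; mkdir -p pics
python3 - <<'E'
from bench import *
import cv2
for n in ("side","top","wrist"):
    c=capture(n); cv2.imwrite(f"pics/{n}0.png",c["image"])
    print(n,c["intrinsics"].tolist() if hasattr(c["intrinsics"],'tolist') else c["intrinsics"],c["R"],c["t"])
    for q in ("block","lane","stop","flap","short_block","flap_tip","screw_root"):
        try: print(n,q,[(round(d["conf"],2),[int(v) for v in d["xy"]]) for d in spot_in(n,q)])
        except Exception as e: print(q,e)
print(current_clock(),current_finger_gap(),current_orientation(),current_force())
E
```

```text
pics
side [[483.7327948837822, 0.0, 279.2250248436489], [0.0, 483.7327948837822, 205.64944695697028], [0.0, 0.0, 1.0]] [[-0.97489359 -0.22266738 -0.00131046]
 [-0.11846803  0.52364789 -0.84365764]
 [ 0.18854126 -0.82232118 -0.53687994]] [0.47249665 0.21818133 1.09529752]
side block [(0.72, [288, 221]), (0.68, [359, 165]), (0.61, [313, 199])]
side lane [(0.82, [249, 283])]
side stop [(0.77, [311, 292])]
side flap [(0.6, [229, 271])]
side short_block [(0.64, [258, 201])]
side flap_tip [(0.56, [230, 274])]
side screw_root [(0.87, [309, 293]), (0.37, [256, 204])]
top [[492.5613722421451, 0.0, 272.71032319919584], [0.0, 492.5613722421451, 202.59816347272954], [0.0, 0.0, 1.0]] [[ 0.01865596 -0.99980926 -0.00577917]
 [-0.98400059 -0.01733602 -0.17731979]
 [ 0.17718578  0.00899478 -0.98413632]] [-0.20378912  0.518436    0.99994619]
top block [(0.74, [275, 214]), (0.71, [334, 240]), (0.63, [447, 293])]
top lane [(0.65, [141, 260]), (0.59, [154, 192]), (0.31, [155, 169])]
top stop [(0.56, [144, 259])]
top flap [(0.74, [153, 190]), (0.55, [159, 167])]
top short_block [(0.56, [307, 165])]
top flap_tip [(0.53, [157, 170])]
top screw_root [(0.66, [142, 259])]
wrist [[303.92516749371964, 0.0, 281.42001900763313], [0.0, 303.92516749371964, 210.9929816057869], [0.0, 0.0, 1.0]] [[ 0.43416656 -0.90083189  0.00114319]
 [-0.86162117 -0.41489749  0.29235088]
 [-0.26288469 -0.12791398 -0.95631044]] [-0.59946515 -0.0360548   0.39113489]
wrist block [(0.94, [329, 137])]
wrist lane []
wrist stop []
wrist flap []
wrist short_block []
wrist flap_tip []
wrist screw_root []
1.2 0.0878087012638627 [ 8.46997570e-01 -5.31596756e-01 -6.15716906e-05 -4.59930549e-05] [0.16895662 0.13655106 0.33680783]
```

View pics/top0.png

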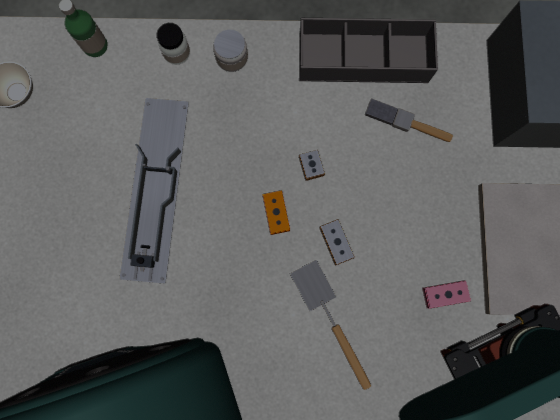

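View pics/side0.png

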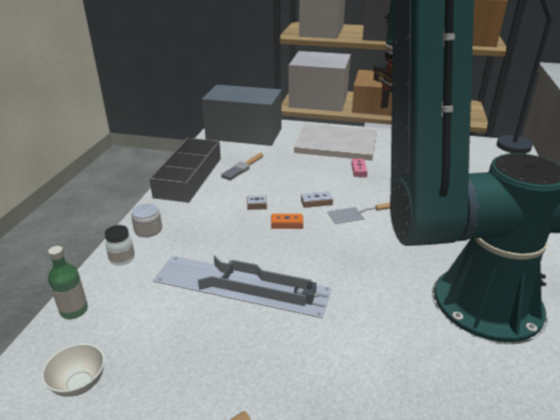

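```bash
cat > h.py <<'E'
from bench import *
import numpy as np, cv2
def world(c,u,v,z=None):
    K=c["intrinsics"];R=c["R"];t=np.array(c["t"])
    d=np.linalg.inv(K)@np.array([u,v,1.0])
    C=-R.T@t; w=R.T@d
    if z is None:
        return C+w*c["range_z"][int(round(v)),int(round(u))]
    return C+w*(z-C[2])/w[2]
def cloud(c):
    K=c["intrinsics"];R=np.array(c["R"]);t=np.array(c["t"])
    v,u=np.mgrid[0:420,0:560]; z=c["range_z"]
    p=np.stack([(u-K[0,2])/K[0,0]*z,(v-K[1,2])/K[1,1]*z,z],-1)
    w=(p-t)@R
    w[z<=0]=np.nan
    return w
E
python3 - <<'E'
from h import *
im=cv2.imread("pics/top0.png")
cv2.imwrite("pics/crop0.png",cv2.resize(im[100:350,90:490],None,fx=2,fy=2,interpolation=cv2.INTER_CUBIC))
c=capture("top");P=cloud(c)
for n in ("top",):
  for q in ("block","short_block"):
    for d in silhouettes(n,q):
        m=d["region"]&np.isfinite(P[...,0]); p=P[m]; zt=np.median(p[:,2]); 
        top=p[abs(p[:,2]-zt)<.006]
        (cx,cy),(w,h),a=cv2.minAreaRect((top[:,:2]*1000).astype(np.float32))
        print(q,round(d["conf"],2),d["xy"],"n",m.sum(),"z",round(zt,4),"c",cx,cy,"wh",w,h,"a",a, c["image"][d["region"]].mean(0))
E
```

```text
block 0.94 [274.7, 213.7] n 869 z 0.0237 c 506.86083984375 -200.90370178222656 wh 89.3701171875 43.9210090637207 a 12.621541023254395 [ 14.2456946   68.92307692 114.29161883]
block 0.82 [446.2, 292.3] n 882 z 0.0236 c 337.8294372558594 -562.1636352539062 wh 42.75242233276367 87.07069396972656 a 12.525249481201172 [ 87.22522523  72.20945946 110.95833333]
block 0.78 [337.4, 242.1] n 879 z 0.0235 c 444.6829528808594 -332.54669189453125 wh 89.45438385009766 43.511436462402344 a 22.918685913085938 [96.01247166 90.36848073 89.73356009]
short_block 0.71 [151.1, 193.3] n 8237 z 0.0048 c 560.7210693359375 70.18521881103516 wh 105.44839477539062 416.15374755859375 a 85.95623779296875 [94.94525018 88.03335751 85.68576263]
short_block 0.68 [307.8, 162.2] n 601 z 0.0229 c 614.9485473632812 -277.7666320800781 wh 58.339576721191406 44.16746520996094 a 15.834346771240234 [87.60927152 84.10430464 84.79966887]
```

View pics/crop0.png

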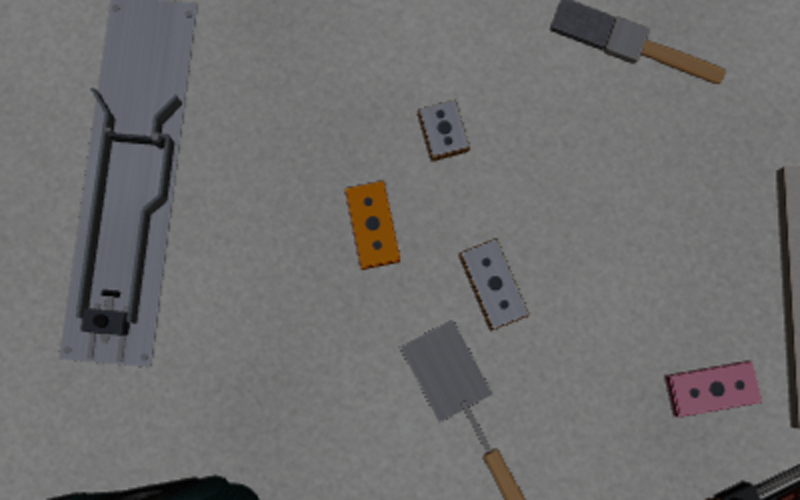

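Candidates for the long block are grey at (337,242), orange (275,213), pink (447,293) and the short grey one (308,163). The grey one at (337,242) measures 89x44 mm and has a metal face, so I choose it. The crop confirms this. The lane's apron is at the top of the image and the stop at (144,260), so lane +x runs toward the robot. Next I fit the lane frame.

```bash
cat > fit.py <<'E'
from h import *
from scipy.optimize import minimize
def fit_lane():
    c=capture("top");P=cloud(c)
    hsv=cv2.cvtColor(c["image"],cv2.COLOR_BGR2HSV)
    u,v=np.meshgrid(np.arange(560),np.arange(420))
    roi=(u>105)&(u<205)&(v>85)&(v<295)
    Z=P[...,2]
    wall=roi&(Z>.026)&(Z<.045)
    return c,P,roi,wall
E
python3 - <<'E'
from fit import *
c,P,roi,wall=fit_lane()
print(wall.sum(), np.nanmedian(P[...,2][300:340,250:280]))
# ortho at z=.034 and .004, 2px/mm -> x 0.33..0.80,y -0.03..0.17
for z in (.034,.004):
    K=c["intrinsics"];R=np.array(c["R"]);t=np.array(c["t"])
    xs=np.linspace(.80,.32,720);ys=np.linspace(.17,-.05,330)
    X,Y=np.meshgrid(xs,ys,indexing='ij')
    p=np.stack([X,Y,np.full_like(X,z)],-1)@R.T+t
    m=(p[...,:2]/p[...,2:]); 
    mp=np.stack([m[...,0]*K[0,0]+K[0,2],m[...,1]*K[1,1]+K[1,2]],-1).astype(np.float32)
    o=cv2.remap(c["image"],mp,None,cv2.INTER_CUBIC)
    cv2.imwrite(f"pics/ortho{int(z*1000)}.png",cv2.rotate(cv2.convertScaleAbs(o,alpha=1.8),cv2.ROTATE_90_CLOCKWISE))
hp=P[wall]
np.save("wall.npy",hp)
sil=silhouettes("top","lane")
for d in sil: print(d["conf"],d["xy"],d["region"].sum())
m=sil[0]["region"]
# plate edges by colour: saturation/blue-ness
im=c["image"].astype(int)
bl=(im[...,0]-im[...,2])
pl=roi&(bl>8)
pl=cv2.morphologyEx(pl.astype(np.uint8),cv2.MORPH_OPEN,np.ones((2,2)))
n,l,s,_=cv2.connectedComponentsWithStats(pl); print(s[1:])
cnt,_=cv2.findContours(pl,cv2.RETR_EXTERNAL,cv2.CHAIN_APPROX_NONE)
q=np.concatenate(cnt)[:,0,:].astype(float)
w=np.array([world(c,a,b,.004)[:2] for a,b in q])*1000
print(cv2.minAreaRect(w.astype(np.float32)))
for q in ("stop","flap","screw_root","flap_tip"):
    d=spot_in("top",q)[0]; print(q,d["xy"],world(c,*d["xy"],.034))
E
```

```text
999 7.318294747652424e-05
0.82 [153.5, 189.6] 8299
0.68 [337.2, 241.6] 905
[[ 140   99   49   71 2517]
 [ 121  152   24  129  872]
 [ 172  155   10   17  101]
 [ 136  172   39   85 1822]
 [ 178  174    2    4    8]
 [ 177  182    2    4    8]
 [ 176  190    2    4    8]
 [ 153  197   24   87  794]
 [ 134  256    2    3    6]
 [ 146  258    6    5   20]
 [ 133  260    3    4    8]
 [ 136  263    3    4    9]
 [ 141  265    2    2    4]
 [ 138  265   13   18  147]]
((557.767578125, 67.10354614257812), (98.11934661865234, 412.6845397949219), 85.88410949707031)
stop [143.4, 263.4] [0.38942788 0.07531425 0.034     ]Traceback (most recent call last):
  File "<stdin>", line 30, in <module>
IndexError: list index out of range
```

View pics/ortho34.png

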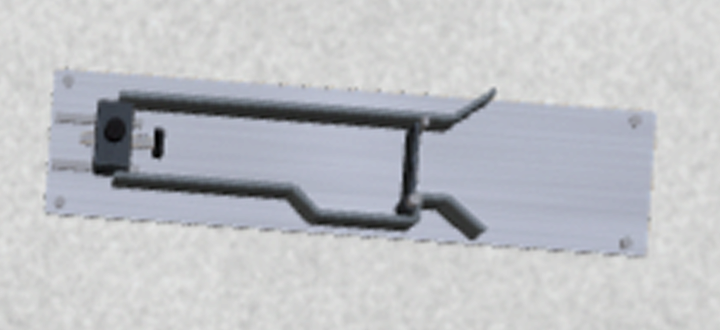

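Run:
```python
import numpy as np
hp=np.load("wall.npy")
a=np.radians(175.88); ex=np.array([np.cos(a),np.sin(a)]); ey=np.array([-ex[1],ex[0]])
o=np.array([.5578,.0671])-.0375*ex
print(o)
d=hp[:,:2]-o; X=d@ex*1000; Y=d@ey*1000; Z=hp[:,2]*1000
top=(Z>30)&(Z<37)
for lo in range(-60,220,20):
    m=top&(X>=lo)&(X<lo+20)
    for s,n in((Y<0,'-'),(Y>0,'+')):
        k=m&s
        if k.sum(): print(lo,n,k.sum(),"Y %.1f %.1f %.1f"%(Y[k].min(),np.median(Y[k]),Y[k].max()),"z",round(np.median(Z[k]),1))
k=top&(X>0)&(X<175)&(Y<0)
print(np.polyfit(X[k],Y[k],1))
k=top&(X>85)&(X<195)&(Y>15); print(np.polyfit(X[k],Y[k],1))
k=(Z>26)&(abs(Y)<20); print("flap/stop X", np.sort(X[k]).round(0))
```

```text
[0.59520309 0.06440579]
-60 - 14 Y -50.0 -44.6 -40.2 z 33.2
-60 + 16 Y 32.8 39.4 44.6 z 33.1
-40 - 20 Y -39.4 -31.9 -28.4 z 33.5
-40 + 23 Y 22.8 27.9 35.5 z 33.3
-20 - 40 Y -31.7 -24.6 -1.6 z 33.6
-20 + 44 Y 0.3 26.3 42.5 z 34.0
0 - 25 Y -32.7 -29.3 -14.3 z 33.9
0 + 31 Y 9.6 39.2 42.5 z 33.3
20 - 19 Y -31.4 -29.0 -26.4 z 33.8
20 + 21 Y 38.1 40.7 42.9 z 32.4
40 - 21 Y -31.6 -28.5 -26.6 z 33.9
40 + 22 Y 38.4 40.9 42.7 z 34.1
60 - 23 Y -31.4 -28.6 -26.7 z 33.6
60 + 25 Y 22.2 33.3 41.4 z 33.7
80 - 20 Y -31.8 -29.3 -27.3 z 33.0
80 + 20 Y 21.8 24.7 26.7 z 33.9
100 - 18 Y -31.7 -29.3 -26.7 z 33.0
100 + 22 Y 22.6 24.7 27.2 z 33.6
120 - 17 Y -31.9 -28.8 -26.7 z 33.9
120 + 22 Y 22.0 25.1 26.8 z 34.4
140 - 21 Y -32.4 -28.6 -27.1 z 34.4
140 + 22 Y 22.4 25.2 26.7 z 33.9
160 - 22 Y -31.4 -29.3 -27.3 z 32.9
160 + 22 Y 22.3 24.4 26.8 z 33.2
180 - 51 Y -31.2 -21.7 -0.4 z 35.2
180 + 57 Y 1.4 16.9 26.6 z 34.6
200 - 30 Y -24.0 -13.9 -0.2 z 35.1
200 + 36 Y 0.9 11.1 19.9 z 34.6
[-4.92272714e-03 -2.85610970e+01]
[-1.49887224e-02  2.66566266e+01]
flap/stop X [ -5.  -4.  -3.  -3.  -3.  -3.  -3.  -3.  -3.  -2
[... 529 characters left out ...]
 195. 195. 195. 195. 196. 196. 196. 196. 196. 196. 196. 196.
 197. 197. 197. 197. 197. 197. 198. 198. 198. 198. 198. 198. 199. 199.
 199. 199. 199. 199. 199. 199. 199. 200. 200. 200. 200. 200. 200. 200.
 201. 201. 201. 201. 201. 201. 201. 201. 202. 202. 202. 202. 202. 202.
 203. 203. 203. 203. 203. 203. 203. 203. 204. 204. 204. 204. 204. 204.
 205. 205. 205. 205. 205. 205. 205. 205. 205. 205. 205. 205. 206. 206.
 206. 206. 206. 206. 206. 207. 207. 207. 207. 207. 207. 207. 207. 207.
 208. 208. 208. 208. 208. 208. 208. 208. 208. 209. 209. 209. 209. 209.
 209. 209. 209. 209. 209. 210. 210. 210. 210. 210. 210. 210. 210. 210.
 211. 211. 211. 211. 211. 211. 211. 211. 211. 211. 211. 212. 212. 212.]
```

Measured against the walls, the lane's centre line is about 2 mm off my plate fit, and I'll use the walls. Next I hover over the block and cross-check both block and lane with the wrist camera.

```bash
cat >> h.py <<'E'
from scipy.spatial.transform import Rotation as Rot
def quat(phi):
    x=np.array([np.cos(phi),np.sin(phi),0]);z=np.array([0,0,-1.]);y=np.cross(z,x)
    return Rot.from_matrix(np.stack([x,y,z],1)).as_quat()
A=np.radians(175.5)
EX=np.array([np.cos(A),np.sin(A)]);EY=np.array([-EX[1],EX[0]])
O=np.array([.5578,.0671])-.0375*np.array([np.cos(np.radians(175.88)),np.sin(np.radians(175.88))])-.001*EX-.0013*EY
def L(x,y,z): 
    p=O+x*EX+y*EY; return [p[0],p[1],z]
def tolane(p): d=np.asarray(p)[...,:2]-O; return np.stack([d@EX,d@EY],-1)
PHIL=A+np.pi/2-2*np.pi  # -94.5deg
E
python3 - <<'E'
from h import *
phi=np.radians(-67.1)
ax=np.array([np.cos(np.radians(22.9)),np.sin(np.radians(22.9))])
g=np.array([.4447,-.3325])+.006*ax
move_gripper(.066)
for p,ph in(([g[0],g[1],.12],phi),(L(-.1,0,.12),PHIL),(L(.075,0,.006),PHIL)):
    print(np.round(inverse_kinematics(p,quat(ph)),2))
move_ptp([g[0],g[1],.16],quat(phi))
c=capture("wrist");P=cloud(c);cv2.imwrite("pics/w1.png",c["image"])
for d in silhouettes("wrist","block"):
    m=d["region"]&np.isfinite(P[...,0]);p=P[m];zt=np.median(p[:,2]);top=p[abs(p[:,2]-zt)<.005]
    print(d["conf"],d["xy"],zt,cv2.minAreaRect((top[:,:2]*1000).astype(np.float32)))
print(current_clock(),current_position(),current_finger_gap(),current_force())
E
```

```text
[-0.76  0.41  1.72 -0.    1.01  0.41]
[-0.02  0.59  1.38 -0.    1.17  1.63]
[ 0.    0.55  1.87 -0.    0.72  1.65]
0.6 [280.4, 200.2] 0.024441749914971306 ((445.88525390625, -334.34893798828125), (88.02070617675781, 43.800621032714844), 22.77119255065918)
0.56 [182.0, 86.8] 0.024205353345394753 ((508.04913330078125, -203.56680297851562), (88.98284149169922, 43.1947135925293), 12.238781929016113)
3.3167 [ 0.44994489 -0.33173251  0.16043888] 0.06627452432754684 [-0.09078148 -0.29903917  0.65510523]
```

View pics/w1.png

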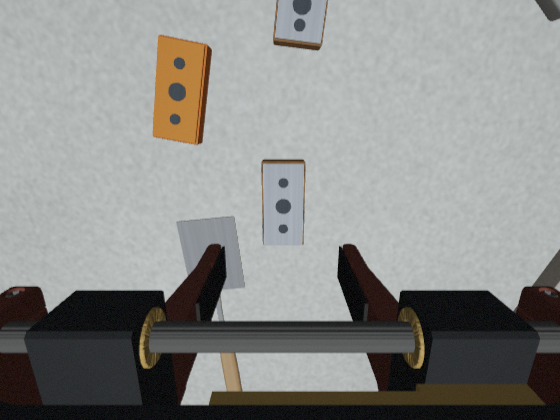

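The wrist view shows the grey long block at (283,203), centred between the fingers, with the spatula clear on the left. The two cameras agree to 2 mm. Grasping now.

Run:
```python
from h import *
phi=np.radians(-67.1)
ax=np.array([np.cos(np.radians(22.9)),np.sin(np.radians(22.9))])
g=np.array([.4453,-.3334])+.006*ax
q=quat(phi)
servo_line([g[0],g[1],.04],q,rate=.2)
print(servo_line([g[0],g[1],.005],rate=.06,contact_N=8),current_position(),current_force())
move_gripper(.03)
print(current_finger_gap())
servo_line([g[0],g[1],.14],rate=.2)
print(current_finger_gap(),current_force(),current_clock())
move_ptp(L(-.105,0,.15),quat(PHIL))
c=capture("wrist");P=cloud(c);cv2.imwrite("pics/w2.png",c["image"]);np.save("w2P.npy",P)
c=capture("top");cv2.imwrite("pics/t2.png",c["image"])
for d in spot_in("wrist","lane"): print(d)
print(current_clock(),current_position(),current_force())
Q=P.reshape(-1,3);Q=Q[np.isfinite(Q[:,0])]
l=tolane(Q)*1000;Z=Q[:,2]*1000
for lo in range(-60,220,20):
    for s in(-1,1):
        k=(l[:,0]>lo)&(l[:,0]<lo+20)&(Z>29)&(Z<38)&(l[:,1]*s>15)&(l[:,1]*s<60)
        if k.sum()>5: print(lo,s,k.sum(),np.percentile(l[k,1],[2,50,98]).round(1),np.median(Z[k]))
```

```text
False [ 0.45077892 -0.3309975   0.00480212] [-0.32398999  1.04974178 -0.38990324]
0.04356459180178684
0.044198975654770975 [-0.46087786  0.22519622 -3.22912935] 6.1
{'xy': [280.3, 180.3], 'conf': 0.58}
7.9417 [0.70083712 0.05610348 0.14997299] [-0.07232678  0.26477338 -2.52802775]
-20 1 22 [42.3 43.6 44.7] 34.42776600261119
0 1 50 [42.2 44.  45.4] 34.407720738858444
20 1 6 [42.5 43.6 44.6] 34.151049368711426
60 -1 40 [-27.7 -25.9 -24. ] 34.22371050033122
60 1 76 [26.3 31.  38.4] 34.04682472922829
80 -1 52 [-28.  -25.8 -24.4] 34.42335866621387
80 1 50 [25.9 27.8 29.9] 34.34571234935876
100 -1 57 [-27.5 -25.2 -23.9] 34.47196599788963
100 1 54 [26.1 27.6 29.5] 34.27880774228436
```

View pics/w2.png

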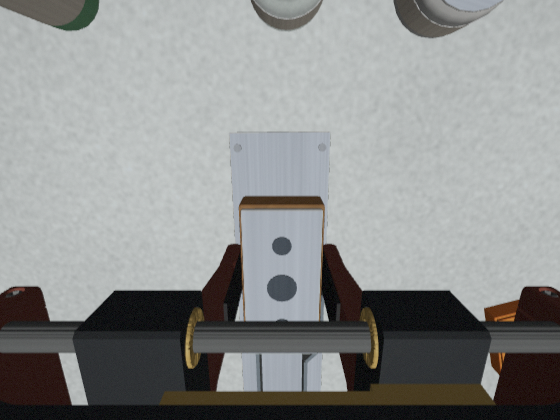

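The wrist camera puts the walls' centre line at about +1 mm in my frame and the top camera at about -0.7 mm, so I keep the frame as it is. The block is held square at (282,270). Lowering it onto the apron.

Run:
```python
from h import *
q=quat(PHIL)
servo_line(L(-.111,0,.035),q,rate=.2)
print(servo_line(L(-.111,0,.0088),rate=.04,contact_N=6),current_position(),current_force())
sleep(.1)
move_gripper(.07); print(current_finger_gap())
servo_line(L(-.111,0,.07),rate=.2)
servo_line(L(-.175,0,.13),rate=.25)
move_gripper(0.0)
print(current_clock(),current_force(),current_position())
c=capture("top");P=cloud(c);cv2.imwrite("pics/t3.png",c["image"][60:300,90:350].repeat(3,0).repeat(3,1)[:600,:780])
c=capture("wrist");P=cloud(c);cv2.imwrite("pics/w3.png",c["image"])
for n in ("top","wrist"):
  P=cloud(capture(n))
  for d in silhouettes(n,"block"):
    m=d["region"]&np.isfinite(P[...,0]);p=P[m];zt=np.median(p[:,2]);top=p[abs(p[:,2]-zt)<.005]
    r=cv2.minAreaRect((tolane(top)*1000).astype(np.float32)); print(n,d["conf"],d["xy"],zt,r)
```

```text
True [0.70630061 0.05694959 0.00923598] [-0.48617633 -0.39489801  4.67767221]
0.07011293578663416
12.075 [-0.29642533  0.59493431  0.09997463] [0.77075746 0.05189777 0.13001754]
top 0.92 [161.5, 125.0] 0.027456204870852322 ((-101.53356170654297, -1.1200122833251953), (89.90333557128906, 44.975650787353516), 0.24697478115558624)
top 0.82 [449.3, 295.3] 0.023339793879875784 ((208.5201873779297, 646.6591186523438), (43.8300895690918, 89.52516174316406), 15.18531322479248)
top 0.79 [274.1, 212.0] 0.023685074632403224 ((68.4124526977539, 272.30950927734375), (89.89788818359375, 42.75200653076172), 17.963945388793945)
wrist 0.86 [279.3, 239.3] 0.02525971824906938 ((-132.12490844726562, -0.18769073486328125), (34.346073150634766, 44.063865661621094), 0.990875780582428)
wrist 0.63 [491.3, 377.5] 0.009589844130923775 ((52.402305603027344, 247.56617736816406), (18.15226936340332, 54.94722366333008), 87.04154968261719)
```

View pics/t3.png

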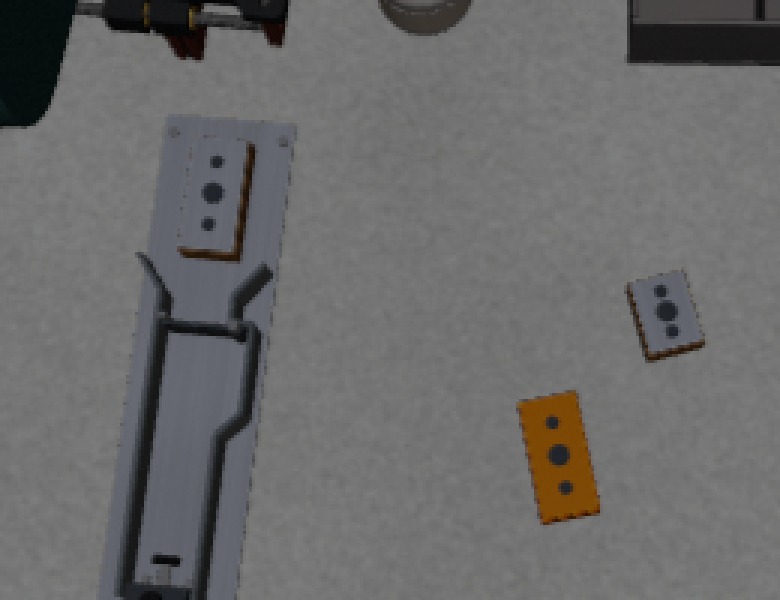

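View pics/w3.png

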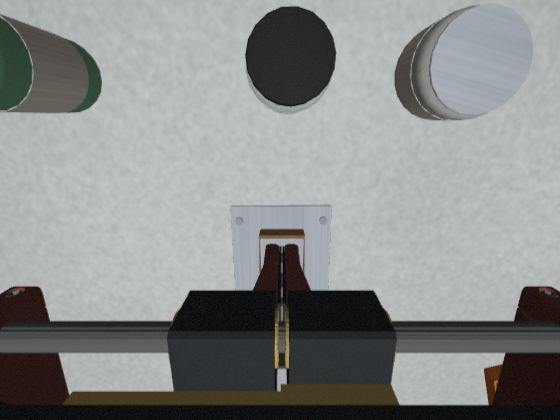

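The block lies lengthwise on the apron, at about (212,195) in the enlarged top crop. The flap is shut and the shut fingers are behind the block. Before descending I check clearance to the jars behind the lane.

Run:
```python
from h import *
c=capture("side");P=cloud(c);cv2.imwrite("pics/s4.png",c["image"])
Q=P.reshape(-1,3);Q=Q[np.isfinite(Q[:,0])]
k=(Q[:,0]>.78)&(Q[:,0]<.95)&(abs(Q[:,1]-.05)<.14)&(Q[:,2]>.02)&(Q[:,2]<.2)
q=Q[k]
for x in np.arange(.78,.95,.02):
    s=q[(q[:,0]>=x)&(q[:,0]<x+.02)]
    if len(s): print(round(x,2),len(s),s.max(0).round(3),s.min(0).round(3))
```

```text
0.78 18 [0.784 0.064 0.183] [0.78  0.057 0.134]
0.82 3 [ 0.84  -0.081  0.026] [ 0.838 -0.088  0.021]
0.84 206 [0.86  0.062 0.086] [ 0.84  -0.077  0.02 ]
0.86 467 [0.88  0.073 0.088] [ 0.86  -0.081  0.02 ]
0.88 332 [0.9   0.073 0.088] [ 0.88  -0.065  0.02 ]
0.9 94 [0.914 0.066 0.089] [ 0.9   -0.071  0.022]
```

View pics/s4.png

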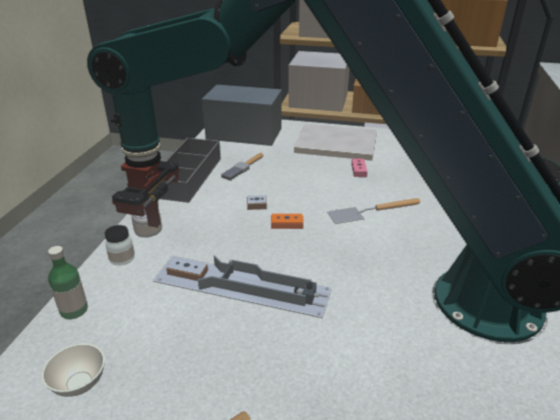

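Run:
```python
from h import *
q=quat(PHIL)
servo_line(L(-.170,0,.06),q,rate=.2)
print(servo_line(L(-.170,0,.010),rate=.08,contact_N=6),current_position(),current_force())
f0=current_force()
def st():
    l=tolane(current_position())*1000; f=np.array(current_force())-f0
    print("lane",l.round(2),"f along %.2f lat %.2f z %.2f"%(-(f[:2]@EX),f[:2]@EY,f[2]),"t",round(current_clock(),2))
for x in (-.150,-.12,-.08,-.04,-.01,.02):
    h=servo_line(L(x,0,.010),rate=.035,contact_N=14); st()
    if h: print("HIT");break
c=capture("top");cv2.imwrite("pics/t5.png",c["image"][60:300,90:350].repeat(3,0).repeat(3,1)[:600,:780])
```

```text
False [0.76597123 0.05228333 0.0099433 ] [-0.18803901  0.67593552 -0.36295697]
lane [-1.4966e+02 -4.0000e-02] f along 0.64 lat 0.20 z 0.93 t 14.43
lane [-1.1993e+02  1.0000e-02] f along 0.30 lat 1.22 z -0.50 t 15.43
lane [-101.26   -1.17] f along 5.74 lat -0.04 z -0.69 t 16.21
HIT
```

View pics/t5.png

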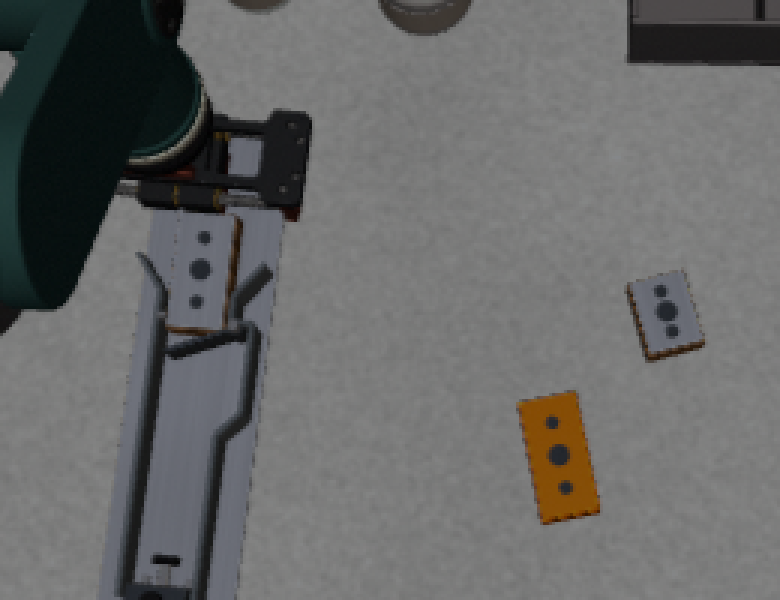

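The block has reached the flap, which has begun to open, and the push stopped at the force limit with the hand nudged about 1 mm toward -y. I'll follow that: shift the pushing line to y=-1 mm and carry on slowly.

```bash
cat >> h.py <<'E'
F0=np.array([-0.188,.676,-.363])
def st(msg=""):
    l=tolane(current_position())*1000; f=np.array(current_force())-F0
    print(msg,"lane",l.round(2),"f along %.2f lat %.2f z %.2f"%(-(f[:2]@EX),f[:2]@EY,f[2]),"t",round(current_clock(),2))
    return -(f[:2]@EX)
E
python3 - <<'E'
from h import *
P=cloud(capture("top"))
for d in silhouettes("top","block")[:3]:
    m=d["region"]&np.isfinite(P[...,0]);p=P[m];zt=np.median(p[:,2]);top=p[abs(p[:,2]-zt)<.004]
    print(d["conf"],d["xy"],zt,cv2.minAreaRect((tolane(top)*1000).astype(np.float32)))
st()
servo_line(L(-.104,-.0012,.010),rate=.02); st("back")
for x in (-.101,-.098,-.095,-.09,-.085):
    h=servo_line(L(x,-.0012,.010),rate=.02,contact_N=10); st()
    if h: print("HIT");break
E
```

```text
0.84 [156.8, 149.7] 0.028761611597299615 ((-43.429927825927734, -1.701303482055664), (88.25182342529297, 43.83155059814453), 0.9362250566482544)
0.77 [445.8, 296.5] 0.023455712879023 ((207.9595947265625, 647.30615234375), (43.43329620361328, 89.96348571777344), 15.560164451599121)
0.65 [274.4, 212.6] 0.023621080356840782 ((68.24754333496094, 272.7511901855469), (89.26215362548828, 43.63975143432617), 17.25943946838379)
 lane [-102.64   -1.22] f along 6.74 lat -0.10 z -1.27 t 16.36
back lane [-105.37   -1.39] f along 6.36 lat -0.66 z -0.65 t 16.73
 lane [-103.72   -1.47] f along 8.42 lat 0.17 z -0.84 t 17.02
 lane [-101.74   -1.54] f along 9.11 lat -1.13 z -0.23 t 17.32
 lane [-99.76  -1.66] f along 10.46 lat -0.54 z -0.61 t 17.62
 lane [-94.44  -1.71] f along 9.11 lat -0.57 z 0.28 t 18.02
 lane [-88.7   -1.59] f along 8.99 lat -0.67 z -0.00 t 18.43
```

Now it advances steadily at about 9 N along the lane, with a soft arm of roughly 2.5 N/mm. Continuing.

Run:
```python
from h import *
for x in (-.075,-.06,-.04,-.02,.0,.02,.035):
    h=servo_line(L(x,-.0012,.010),rate=.03,contact_N=9); F=st()
    if h: print("HIT");break
c=capture("top");cv2.imwrite("pics/t6.png",c["image"][60:300,90:350].repeat(3,0).repeat(3,1)[:600,:780])
P=cloud(c)
for d in silhouettes("top","block")[:1]:
    m=d["region"]&np.isfinite(P[...,0]);p=P[m];zt=np.median(p[:,2]);top=p[abs(p[:,2]-zt)<.004]
    print(d["conf"],d["xy"],zt,cv2.minAreaRect((tolane(top)*1000).astype(np.float32)))
```

```text
lane [-76.97  -1.37] f along 6.15 lat -0.33 z 0.02 t 18.91
 lane [-60.18  -1.22] f along 3.68 lat -0.03 z 1.09 t 19.56
 lane [-39.65  -1.22] f along 1.90 lat 0.99 z 2.32 t 20.38
 lane [-19.02  -1.13] f along 2.14 lat -0.24 z 1.95 t 21.19
 lane [ 1.13 -0.92] f along 1.05 lat 1.37 z 0.05 t 22.01
 lane [19.17 -0.86] f along 4.45 lat 2.85 z 1.26 t 22.82
 lane [34.29 -0.85] f along 5.18 lat 3.15 z 1.79 t 23.48
0.86 [276.1, 213.5] 0.023950837332690718 ((68.88862609863281, 272.9126281738281), (88.2624740600586, 42.824989318847656), 16.477922439575195)
```

View pics/t6.png

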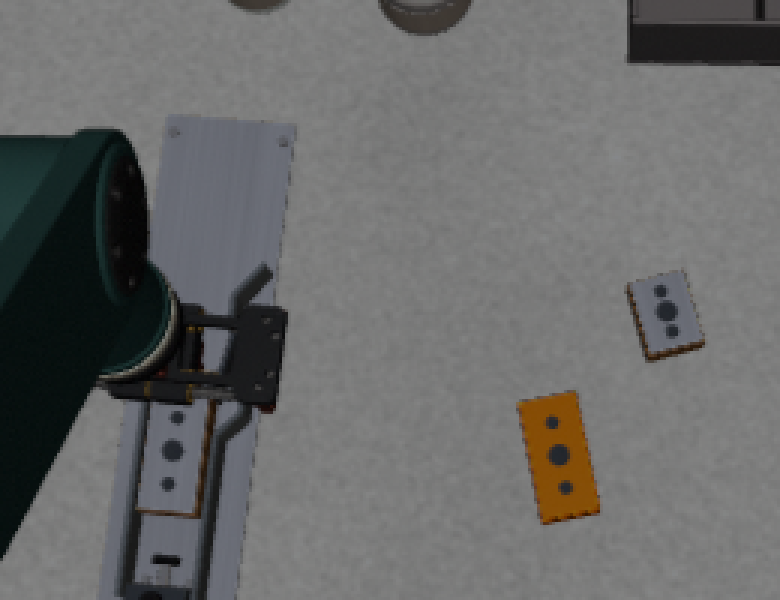

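The block is through the gate, front edge at about (167,515) and pad at (166,560) in the crop, so roughly 25-30 mm remain. I feel forward in small steps from here.

Run:
```python
from h import *
servo_line(L(.046,-.001,.010),rate=.025,contact_N=8); base=[st()]
x=.046
while x<.088:
    x+=.002
    h=servo_line(L(x,-.001,.010),rate=.012,contact_N=5); F=st("%.3f%s"%(x,h))
    b=np.median(base)
    if F>b+3.0 or h: print("CONTACT base",b); break
    base.append(F)
```

```text
lane [46.15 -1.38] f along 2.74 lat -1.57 z 3.54 t 24.17
0.048False lane [48.07 -1.24] f along 2.51 lat -1.11 z 1.91 t 24.48
0.050False lane [50.28 -1.  ] f along 3.44 lat -2.07 z 1.48 t 24.8
0.052False lane [52.36 -0.97] f along 3.37 lat -1.25 z 1.56 t 25.12
0.054False lane [54.36 -0.95] f along 2.55 lat -1.13 z 1.34 t 25.43
0.056False lane [56.37 -1.01] f along 3.14 lat -1.63 z 2.12 t 25.75
0.058False lane [58.87 -0.71] f along 1.67 lat 0.16 z 0.80 t 26.07
0.060False lane [60.73 -0.84] f along 0.68 lat 1.62 z 0.48 t 26.38
0.062False lane [62.52 -0.99] f along 0.90 lat 0.58 z -0.66 t 26.7
0.064False lane [64.09 -1.03] f along 0.92 lat 0.74 z -0.89 t 27.02
0.066False lane [64.19 -1.09] f along 6.56 lat -0.07 z -0.67 t 27.33
CONTACT base 2.5303114846160693
```

There is a clear rise from 0.9 to 6.6 N with the hand stopped at 64.2 mm: the pad. I raise to about 9 N, hold, then ease back.

Run:
```python
from h import *
x=.066
F=st()
while F<8.3 and x<.0685:
    x+=.0005
    servo_line(L(x,-.001,.010),rate=.01); F=np.mean([st("%.4f"%x),st()])
for i in range(8):
    sleep(.1); st("hold")
servo_line(L(.058,-.001,.010),rate=.02); st("eased")
servo_line(L(.058,-.001,.05),rate=.06); st("up")
servo_line(L(.058,-.001,.15),rate=.2); st("up2")
move_ptp(L(-.05,-.25,.25),quat(PHIL))
sleep(.3)
c=capture("top");cv2.imwrite("pics/t7.png",c["image"][60:300,90:350].repeat(3,0).repeat(3,1)[:600,:780])
P=cloud(c)
for d in silhouettes("top","block")[:4]:
    m=d["region"]&np.isfinite(P[...,0]);p=P[m];zt=np.median(p[:,2]);top=p[abs(p[:,2]-zt)<.004]
    print(d["conf"],d["xy"],zt,cv2.minAreaRect((tolane(top)*1000).astype(np.float32)))
Q=P.reshape(-1,3);Q=Q[np.isfinite(Q[:,0])];l=tolane(Q)*1000
k=(abs(l[:,1])<12)&(Q[:,2]>.03)&(Q[:,2]<.045)&(l[:,0]>180)&(l[:,0]<230); print("stop x",np.percentile(l[k,0],[2,50,98]))
k=(abs(l[:,1])<18)&(Q[:,2]>.02)&(Q[:,2]<.04)&(l[:,0]>-20)&(l[:,0]<60); print("flap x",np.percentile(l[k,0],[2,50,98]),k.sum())
```

```text
lane [64.19 -1.09] f along 6.56 lat -0.07 z -0.67 t 27.33
0.0665 lane [64.21 -1.11] f along 5.94 lat 0.82 z -0.88 t 27.58
 lane [64.21 -1.11] f along 5.94 lat 0.82 z -0.88 t 27.58
0.0670 lane [64.2  -1.13] f along 7.59 lat 0.15 z -0.77 t 27.83
 lane [64.2  -1.13] f along 7.59 lat 0.15 z -0.77 t 27.83
0.0675 lane [64.22 -1.16] f along 7.05 lat 0.57 z -1.41 t 28.08
 lane [64.22 -1.16] f along 7.05 lat 0.57 z -1.41 t 28.08
0.0680 lane [64.21 -1.16] f along 8.87 lat 1.14 z -0.49 t 28.33
 lane [64.21 -1.16] f along 8.87 lat 1.14 z -0.49 t 28.33
hold lane [64.24 -1.17] f along 8.01 lat 0.70 z -1.07 t 28.43
hold lane [64.21 -1.17] f along 7.95 lat 1.36 z 0.42 t 28.53
hold lane [64.25 -1.17] f along 7.35 lat 0.97 z -0.85 t 28.63
hold lane [64.23 -1.16] f along 8.56 lat -0.05 z -0.74 t 28.73
hold lane [64.25 -1.16] f along 7.92 lat 1.36 z -0.67 t 28.83
hold lane [64.2  -1.17] f along 8.42 lat 0.18 z -1.10 t 28.93
hold lane [64.24 -1.18] f along 8.10 lat 1.23 z -1.34 t 29.03
hold lane [64.23 -1.17] f along 8.08 lat 0.39 z -0.82 t 29.13
eased lane [58.63 -0.96] f along -0.21 lat 0.19 z 0.65 t 29.78
up lane [58.12 -1.  ] f along -0.02 lat 0.67 z 1.30 t 30.6
up2 lane [58.68 -0.93] f along -0.46 lat 0.74 z 0.68 t 31.25
0.81 [447.7, 293.4] 0.02349099492243572 ((207.92294311523438, 647.7157592773438), (43.63111114501953, 89.75546264648438), 15.40295124053955)
0.79 [276.0, 212.6] 0.023689530834779583 ((68.14891052246094, 272.797607421875), (89.38829040527344, 43.3555793762207), 16.92124366760254)
0.74 [144.1, 222.6] 0.027997876903878824 ((122.16825866699219, -2.676156997680664), (44.22172927856445, 89.4097671508789), 89.88324737548828)
stop x [189.55727504 202.10821634 212.41927647]
flap x [-2.70907182  0.15372942  1.34949334] 48
```

View pics/t7.png

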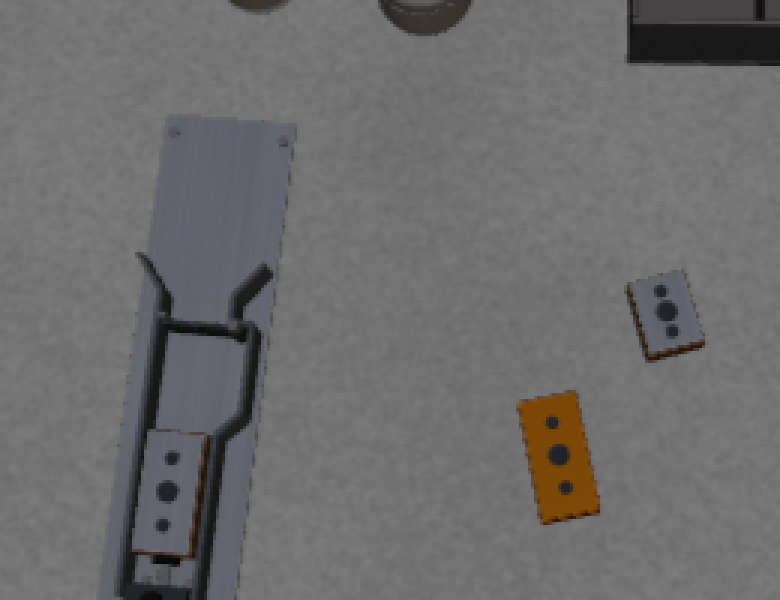

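The view shows the flap shut at (205,328), the block's front edge at (165,556) touching the pad, and the stop in place. The hand is clear, so I hand in.

```bash
python3 -c "
from bench import *
print(current_force(),current_clock());close_job()"
```

```text
[ 0.01408054  0.54685733 -0.45360338] 32.7667
the job is handed in; nothing more can be done
```

I laid the long grey block on the apron, pushed it with shut fingers through the flap, and pressed it home on the pad. The job is handed in at about 33 s of the 72 s allowed; no verdict was reported.

**Pressing home:** drag just before contact was about 0.9 N. I then held about 8 N on the hand for 0.8 s, so roughly 7 N on the pad, with the hand steady to within 0.05 mm. I eased back about 6 mm and lifted out.

**Last checks from the top camera:**

| Check | Reading |
|---|---|
| Block centre past the gate | about 122 mm (about 119 mm from the hand's position) |
| Block sideways offset | about -2.7 mm |
| Block angle to the lane | about 0.1° |
| Flap | shut, at about x = 0 |
| Stop | at 190–212 mm, within 1–2 mm of where it was |
| Short block | looks unmoved, not measured again |
| Hand | clear, no contact force |

**What disagreed:**
- **Stop at the flap:** the first push stopped at my 14 N limit when the block met the flap, with the hand nudged 1.2 mm sideways. I shifted the pushing line to match, and the force then stayed under about 10.5 N.
- **Lane centre line:** the top and wrist cameras differed by about 1.7 mm, so I used a value between the two.

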